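# Seat a chromatography column against the hidden spring stop of its V-groove cradle

### The job

Take the steel column from its low rest, lay it in the V-groove of the cradle with its thin nose towards the white stop housing, and slide it gently along the groove into the housing until it bears firmly on the spring stop hidden inside, pushing with about 12 N and never so hard as to ram the stop. Then let go and leave the column lying in the groove, still bearing on the stop, without disturbing the two glass containers and the wrench.

Things in the scene. Friction and masses are not known exactly. Their poses are not given: they have to be found in the camera images.
- column: Steel chromatography column, loose, 0.35 to 0.55 kg: a plain round rod 28 mm in diameter and 170 mm long, with a thin nose (12 mm diameter, 40 mm long) on one end. Origin on the axis, at the middle of the 170 mm rod; x runs along the axis towards the nose. Flat rear face 85 mm behind the origin.
- nose_tip (a point): Centre of the nose's free end, on the column's axis, 125 mm ahead of the column's origin.
- rest: Low white plastic rest holding the column at the start, fixed: base 150 x 70 x 10 mm, two V-notches, 22 mm long, centred 57 mm either side of the origin along x, 92 mm free between them. Origin: centre of the underside; x along the lying column towards its nose. The lying column's axis is 50 mm above the table, its middle within 12 mm of the origin along x.
- cradle: Cradle, fixed: aluminium base 290 x 75 x 12 mm with two grey 90-degree V-blocks in line, 48 mm wide, and the stop housing at its +x end. Origin on the underside below the groove's axis; x along the groove towards the housing, z up. V-blocks at x = -115 to -55 mm and 25 to 65 mm, tops 55 mm above the table (5 mm below the lying column's axis). The -x end is open.
- stop_housing: White block at the end of the groove, fixed on the cradle: 65 mm long, 60 mm wide, top 90 mm above the table, with a 22 mm square bore along the groove's axis that hides a spring stop. Origin: on the underside of the cradle below the bore's mouth, 105 mm from the cradle's origin along x; x points into the bore.
- mouth (a point): Centre of the bore's mouth, on the groove's axis, 60 mm above the table, 105 mm from the cradle's origin along x.
- amber_bottle: Amber glass bottle with a white cap, 90 mm in diameter, 190 mm high, loose bystander. Origin: centre of its underside.
- sample_jar: Clear glass jar with a lid, 64 mm in diameter, 85 mm high, loose bystander. Origin: centre of its underside.
- wrench: Steel wrench, 160 mm long, lying flat on the bench, loose bystander. Origin: underside, near its middle; x along it.
- lay_point (a point): Point on the groove's axis where the column's middle comes when laid in clear of the housing: x = -35 mm, y = 0, z = 60 mm in the cradle's frame. Here, between the V-blocks, only the base (top at 12 mm) is below, so fingers can reach down beside the column. Groove friction holds the lying column unless pushed with some 2 to 6 N.
- bore_end (a point): Inner end of the bore, 65 mm behind the mouth. The stop in the bore is out of sight: its face (18 mm across) lies 6 to 30 mm behind the mouth, different each time, found only by feel. It yields 1 mm per 6 N, damped, and bottoms after 10 mm. On letting go it pushes the column back slightly until groove friction holds it, still bearing on the stop.
There are look-alikes about, which are no part of the job. Of the things that look like the column, the middle-sized one is meant.

How it is judged:
By the outcome, as a careful person would: the job done as asked, in the order asked, and still so for the second after the job is handed in, with the robot touching nothing.
It also fails if it takes over 59 s, if anything falls off the work surface, if the arm or the gripper's body presses on something with over 40 N, if the wrist force passes 120 N, or if a joint passes its speed limit or range.

### The arm

A 6-joint arm with a two-finger parallel gripper is mounted at the origin on the work surface. World frame = base frame: x ahead of the robot, y to its left, z up, the work surface at z = 0. Lengths are in m, angles in rad, forces in N, time in s.
With the tool pointing down it reaches from about 0.35 to 0.775 m from the base axis. Payload 7.3 kg.
Tool frame: the origin (TCP) lies between the finger pads; the fingertips stand robot.tcp_to_tips ahead of it and the grasp point (between the pads) lies 2 mm behind it (robot.tcp_to_tips is the distance from the TCP to the fingertips, in m); y points along the fingers, x is the direction in which the jaws open and shut, and the axes are right-handed (so a half turn about y gives the same grasp; the last joint's range is limited). The gripper opens to 92 mm and grips with 3 to 60 N. Pads are 19 mm wide; open, the fingers measure 130 mm over their backs; the gripper's body (75 mm by 190 mm) begins 47 mm behind the grasp point.
Start: joints at [1.059, 0.342, 1.524, -0, 1.275, -0.146], TCP at [0.188, 0.49, 0.244] pointing down, gripper open.
Joint ranges: [-2.53, 2.53], [-0.77, 2.02], [0.04, 2.7], [-1, 4.14], [0.28, 2.66], [-3.11, 3.11]. Speed limits (rad/s): [2.57, 2.57, 3.14, 3.14, 3.14, 3.14].

### API

Orientations are given as [roll, pitch, yaw] about the fixed x, y, z axes, in that order (R = Rz(yaw) Ry(pitch) Rx(roll)).
In Python, from cell import status, read_camera, get_calibration, robot gives the robot as it stands.
- The arm moves only by the shell command python3 -m creep 'ROWS' [FORCE]. ROWS is JSON, a list of rows, each an object of numbers: "dx", "dy", "dz": the shift along the tool's x, y, z in m; "rx", "ry", "rz": the turn, a rotation vector about the tool's x, y, z in rad; "gripper": the opening, from 0 (shut) to 1 (fully open). A call has 1 to 20 rows; each row is the pose to reach, as a shift and turn from the pose commanded when the call began, along the tool's axes at that moment; what a row does not reach only later rows make up. A row lasts 1/8 s, in which the tool goes at most 62.5 mm and 10.7 degrees, less where a joint would pass 70% of its speed; a pose out of reach is approached as far as the arm can. A call with a gripper value outside its range is refused whole. The fingers move at their own pace and stop on an object; FORCE is the grip in N (left out, the last holds). Time passes only in rows, so rows that repeat a pose let the fingers close. It gives the time, the measured TCP pose, the force and the opening at its end, in the units of the state.
- status.observe(): the state, without advancing time (a new reading comes with each control period).
- read_camera(name): name is "side" or "top" or "wrist"; returns (picture, depth): 384x512x3 uint8, red, green, blue; 384x512 float32, m along the optical axis (not along the pixel's ray), 0 where there is no reading.
- get_calibration(name): a dict with "fx", "fy", "cx", "cy" (pixels), "xyz" and "rotation" of the camera in the world; the wrist camera has in their place "mount" (4x4, takes a point from camera to tool coordinates, whose origin is the TCP and whose axes are the tool frame's). Camera axes: x right, y down, z forward; pixel columns grow to the right and rows downward; lengths in m; the calibration is good to about 2 mm. A picture is of the moment at which its call begins: read the wrist's pose just before it. get_calibration takes no time and is no camera call.
- robot.hand_in(): hands the job in, once; it reports no verdict.
The state is a dict: "time": time; "qpos": joint angles; "qvel": joint speeds; "joint_efforts": joint torques, N m; "tool_pos": TCP position; "tool_rot": TCP orientation; "contact_force": force on the tool from outside, world axes, zero at the start; "torque": the same for the moment, N m; "opening": finger opening in m.
Only numpy, scipy, OpenCV 4.12 (cv2) and the standard library are available. Lean on these libraries where they do the work, as an engineer would, in place of code of your own. Each camera call takes 0.05 s, during which the arm holds its last target.

## Working session

There is one attempt and no reset: what is moved stays moved. The work goes in short steps, Python scripts to look and compute and a shell command to move; the robot and the scene stay as the last step left them, time stands still between calls to the robot, and variables do not carry over. Pictures are saved under pics/ and viewed, and the job is handed in when it is done.

```bash
mkdir -p pics; ls
cat > h.py <<'E'
import numpy as np, cv2
from cell import status, read_camera, get_calibration, robot
from scipy.spatial.transform import Rotation as R
def cam(name):
    s=status.observe(); im,d=read_camera(name); c=get_calibration(name)
    if 'mount' in c:
        T=np.eye(4); T[:3,:3]=R.from_euler('xyz',s['tool_rot']).as_matrix(); T[:3,3]=s['tool_pos']; T=T@np.array(c['mount'])
    else:
        T=np.eye(4); r=np.array(c['rotation']); T[:3,:3]=r if r.shape==(3,3) else R.from_euler('xyz',r).as_matrix(); T[:3,3]=c['xyz']
    return im,d,c,T
def pt(u,v,z,c,T):
    return (T@np.array([(u-c['cx'])/c['fx']*z,(v-c['cy'])/c['fy']*z,z,1]))[:3]
def snap(name,tag):
    im,d,c,T=cam(name)
    np.savez(f'pics/{tag}.npz',im=im,d=d,T=T,k=[c['fx'],c['fy'],c['cx'],c['cy']])
    cv2.imwrite(f'pics/{tag}.png',im[:,:,::-1])
    return im,d,c,T
def load(tag):
    z=np.load(f'pics/{tag}.npz'); k=z['k']
    return z['im'],z['d'],dict(fx=k[0],fy=k[1],cx=k[2],cy=k[3]),z['T']
def cloud(d,c,T):
    v,u=np.mgrid[:d.shape[0],:d.shape[1]]
    P=np.stack([(u-c['cx'])/c['fx']*d,(v-c['cy'])/c['fy']*d,d,np.ones_like(d)],-1)@T.T
    P=P[...,:3]; P[d==0]=np.nan; return P
def crop(tag,u0,v0,u1,v1,s,out):
    im=load(tag)[0][v0:v1,u0:u1,::-1]; cv2.imwrite(f'pics/{out}.png',cv2.resize(im,None,fx=s,fy=s,interpolation=cv2.INTER_CUBIC))
E
python3 - <<'E'
from h import *
print(status.observe()); print(robot.tcp_to_tips)
for n in('top','side'):
    im,d,c,T=snap(n,n+'0'); print(n,get_calibration(n))
print(get_calibration('wrist'))
E
```

```text
pics
{'time': 0.0, 'qpos': array([ 1.05897755e+00,  3.42711691e-01,  1.52501918e+00,  2.56138887e-05,
        1.27542072e+00, -1.46017500e-01]), 'qvel': array([-0.00012677, -0.00074602,  0.00067741, -0.00077894,  0.00026727,
        0.00054124]), 'joint_efforts': array([ 5.98592960e-04, -4.31237626e+01, -2.44218528e+01,  7.18666683e-02,
        5.61051350e-02, -1.68598258e-04]), 'tool_pos': array([0.1875799 , 0.48992985, 0.24304993]), 'tool_rot': array([-1.57054527e+00,  1.53877623e-03,  1.20498777e+00]), 'contact_force': array([ 0.02231654, -0.06411322,  0.02683649]), 'torque': array([-0.01979729, -0.00938159,  0.06714748]), 'opening': 0.09148468602400907}
0.017
top {'fx': 397.46690613318395, 'fy': 397.46690613318395, 'cx': 253.93072302959874, 'cy': 187.08129885977803, 'xyz': array([ 0.34936061, -0.06395863,  1.12805326]), 'rotation': array([-2.96411215,  0.01344049, -1.57663773])}
side {'fx': 488.4290956969711, 'fy': 488.4290956969711, 'cx': 246.93120777097815, 'cy': 190.40703153804813, 'xyz': array([ 0.06819379, -1.01229464,  0.86615799]), 'rotation': array([-2.21185167, -0.01698027, -0.44073065])}
{'fx': 301.2544131637348, 'fy': 301.2544131637348, 'cx': 257.09299868261365, 'cy': 190.61361130314242, 'mount': array([[ 9.99998818e-01, -5.91211721e-04, -1.41934178e-03,
         4.73241424e-05],
       [ 1.20578753e-03, -2.71225564e-01,  9.62515059e-01,
        -1.41937108e-01],
       [-9.54011959e-04, -9.62515633e-01, -2.71224530e-01,
         7.26082607e-02],
       [ 0.00000000e+00,  0.00000000e+00,  0.00000000e+00,
         1.00000000e+00]])}
```

View pics/top0.png

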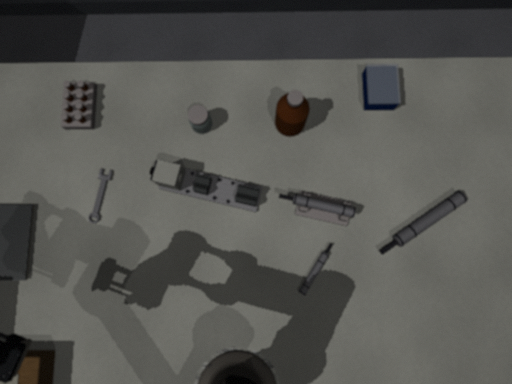

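View pics/side0.png

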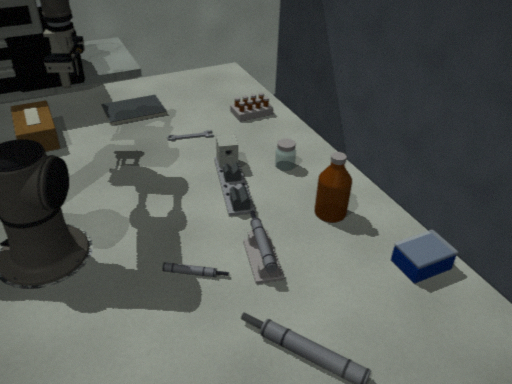

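The top view shows the cradle with housing at about (167,172), its open end at (260,200). The middle-sized column lies in the white rest, nose at (281,196), rear at (354,211). The large column is at (425,220) and the small one at (317,268). Wrench (102,195), jar (199,117) and bottle (292,113).

Run:
```python
from h import *
for t in('top0','side0'):
    im,d,c,T=load(t); P=cloud(d,c,T)
    pts={'top0':[(281,196),(290,198),(300,200),(325,206),(350,210),(167,172),(245,193),(202,184),(228,190),(300,300),(102,195),(199,112),(296,100)],'side0':[(228,150),(262,245),(268,267),(255,220),(235,192),(230,172)]}[t]
    for u,v in pts: print(t,u,v,P[v,u].round(4))
crop('top0',140,140,380,240,3.3,'c1'); crop('side0',190,120,310,290,3.5,'c2')
```

```text
top0 281 196 [ 0.5172 -0.1246  0.051 ]
top0 290 198 [ 0.511  -0.1489  0.054 ]
top0 300 200 [ 0.5037 -0.1749  0.065 ]
top0 325 206 [ 0.4866 -0.2412  0.0671]
top0 350 210 [ 0.4757 -0.3082  0.0639]
top0 167 172 [0.5783 0.1813 0.0916]
top0 245 193 [ 0.5282 -0.0256  0.0397]
top0 202 184 [0.5543 0.0942 0.0414]
top0 228 190 [0.5421 0.024  0.0104]
top0 300 300 [ 0.2362 -0.1746 -0.0027]
top0 102 195 [0.5313 0.3868 0.0056]
top0 199 112 [0.75   0.1002 0.0817]
top0 296 100 [ 0.7373 -0.1585  0.19  ]
side0 228 150 [0.5686 0.1523 0.0737]
side0 262 245 [ 0.4802 -0.2555  0.0616]
side0 268 267 [ 0.4641 -0.319   0.0531]
side0 255 220 [ 0.5054 -0.1655  0.0619]
side0 235 192 [ 0.5128 -0.0246  0.0521]
side0 230 172 [0.543  0.0789 0.0457]
```

View pics/c1.png

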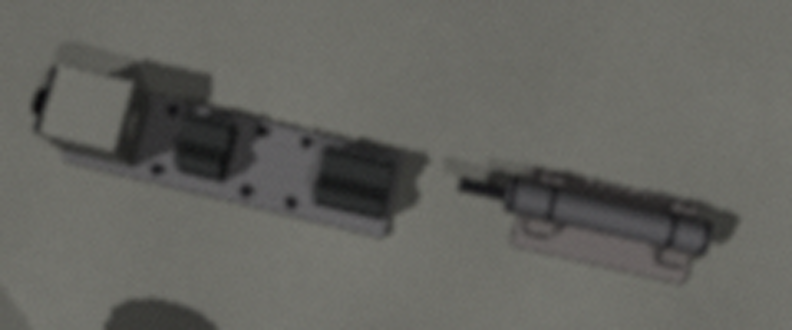

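View pics/c2.png

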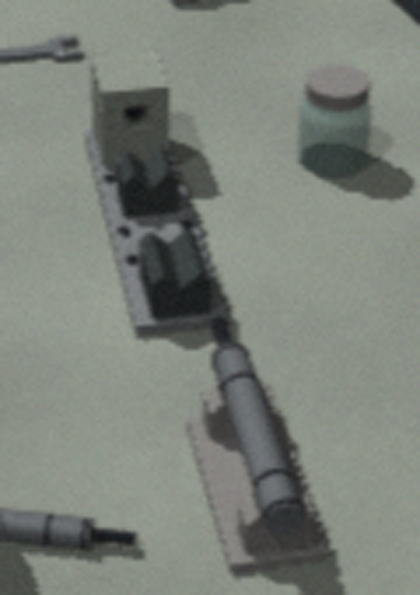

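Run:
```python
from h import *
im,d,c,T=load('top0'); P=cloud(d,c,T)
uu,vv=np.meshgrid(np.arange(512),np.arange(384))
def sel(u0,v0,u1,v1,z0,z1):
    m=(uu>=u0)&(uu<u1)&(vv>=v0)&(vv<v1)&(P[...,2]>z0)&(P[...,2]<z1); return P[m]
for nm,a in dict(col=(294,180,360,225,.055,.08),nose=(275,185,294,205,.04,.07),house=(148,155,190,192,.08,.1),base=(150,160,270,215,.006,.02),restbase=(290,190,360,230,.005,.018)).items():
    q=sel(*a); xy=np.float32(q[:,:2]); r=cv2.minAreaRect(xy); 
    _,_,vt=np.linalg.svd(xy-xy.mean(0)); print(nm,len(q),np.median(q[:,2]).round(4),'rect',np.round(r[0],4),np.round(r[1],4),r[2],'mean',xy.mean(0),'yaw',np.degrees(np.arctan2(vt[0][1],vt[0][0])).round(2))
```

```text
col 571 0.0612 rect [ 0.4893 -0.2392] [0.1684 0.0266] 76.9566650390625 mean [ 0.48859176 -0.24042897] yaw 76.38
nose 74 0.0537 rect [ 0.5143 -0.1408] [0.0459 0.0209] 64.76911926269531 mean [ 0.511919   -0.13923016] yaw -109.62
house 571 0.0888 rect [0.578  0.1891] [0.0716 0.0609] 76.95525360107422 mean [0.57726264 0.18754555] yaw -105.25
base 1423 0.0113 rect [0.5553 0.0768] [0.2907 0.0863] 75.93040466308594 mean [0.54255486 0.06418784] yaw -102.32
restbase 627 0.0093 rect [ 0.4889 -0.2552] [0.0997 0.1799] 1.0835955142974854 mean [ 0.4825691  -0.24253331] yaw -101.65
```

```bash
cat >> h.py <<'E'
def to(*targets):
    """targets: (x,y,z,yaw_deg) fingers down; prints shift/turn in tool axes"""
    s=status.observe(); R0=R.from_euler('xyz',s['tool_rot']); p=np.array(s['tool_pos'])
    print('t',round(s['time'],2),'pos',p.round(4),'rot',np.degrees(s['tool_rot']).round(2),'F',s['contact_force'].round(2),'open',round(s['opening'],4))
    for x,y,z,yaw in targets:
        rv=(R0.inv()*R.from_euler('xyz',[-np.pi/2,0,np.radians(yaw)])).as_rotvec()
        print((x,y,z,yaw),'d',R0.inv().apply(np.array([x,y,z])-p).round(4),'r',rv.round(4))
E
python3 -c "
from h import *
to((.42,.25,.25,30),(.489,-.02,.25,0),(.489,-.24,.25,-13.6))"
```

```text
t 0.1 pos [0.1876 0.49   0.2431] rot [-8.999e+01  8.000e-02  6.904e+01] F [-0.22 -1.02 -0.67] open 0.0917
(0.42, 0.25, 0.25, 30) d [-0.141  -0.0068 -0.3029] r [ 3.000e-04  6.814e-01 -1.400e-03]
(0.489, -0.02, 0.25, 0) d [-0.3684 -0.0065 -0.4639] r [ 6.000e-04  1.205e+00 -1.300e-03]
(0.489, -0.24, 0.25, -13.6) d [-0.5739 -0.0062 -0.5426] r [ 8.0000e-04  1.4424e+00 -1.2000e-03]
```

```bash
python3 -m creep '[{"dx":-0.047,"dz":-0.1,"ry":0.18,"gripper":1},{"dx":-0.094,"dz":-0.2,"ry":0.36,"gripper":1},{"dx":-0.141,"dz":-0.303,"ry":0.54,"gripper":1},{"dx":-0.141,"dz":-0.303,"ry":0.68,"gripper":1},{"dx":-0.2,"dz":-0.34,"ry":0.8,"gripper":1},{"dx":-0.25,"dz":-0.38,"ry":0.95,"gripper":1},{"dx":-0.31,"dz":-0.42,"ry":1.08,"gripper":1},{"dx":-0.368,"dz":-0.464,"ry":1.2,"gripper":1},{"dx":-0.42,"dz":-0.484,"ry":1.28,"gripper":1},{"dx":-0.47,"dz":-0.504,"ry":1.36,"gripper":1},{"dx":-0.52,"dz":-0.523,"ry":1.442,"gripper":1},{"dx":-0.574,"dz":-0.543,"dy":-0.006,"ry":1.442,"gripper":1},{"dx":-0.574,"dz":-0.543,"dy":-0.006,"ry":1.442,"gripper":1},{"dx":-0.574,"dz":-0.543,"dy":-0.006,"ry":1.442,"gripper":1},{"dx":-0.574,"dz":-0.543,"dy":-0.006,"ry":1.442,"gripper":1},{"dx":-0.574,"dz":-0.543,"dy":-0.006,"ry":1.442,"gripper":1}]' 30
python3 - <<'E'
from h import *
to((.489,-.24,.25,-13.6)); snap('wrist','w1')
E
```

```text
t 0.1 pos [0.1876 0.49   0.2431] rot [-8.999e+01  8.000e-02  6.904e+01] F [-0.22 -1.02 -0.67] open 0.0917
(0.489, -0.24, 0.25, -13.6) d [-0.5739 -0.0062 -0.5426] r [ 8.0000e-04  1.4424e+00 -1.2000e-03]invalid input at $[0]: expected keys dx, dy, dz, rx, ry, rz, gripper
```

View pics/w1.png

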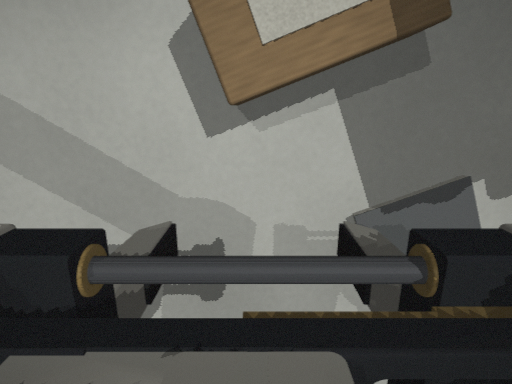

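All six keys are needed in every row. The wrist picture shows the gripper hiding everything below row ~225, so I'll stand back along −tool z to look at the column and the cradle together.

```bash
python3 -c "
from h import *
to((.489,-.02,.3,0),(.46,-.36,.3,-13.6))"
```

```text
t 0.15 pos [0.1876 0.49   0.2432] rot [-8.999e+01  6.000e-02  6.904e+01] F [-1.41 -0.53  0.1 ] open 0.0918
(0.489, -0.02, 0.3, 0) d [-0.3686 -0.0565 -0.4639] r [ 5.000e-04  1.205e+00 -1.100e-03]
(0.46, -0.36, 0.3, -13.6) d [-0.6964 -0.0561 -0.5584] r [ 6.0000e-04  1.4424e+00 -1.0000e-03]
```

```bash
python3 -m creep '[{"dx":-0.024,"dy":-0.01,"dz":-0.05,"rx":0,"ry":0.16,"rz":0,"gripper":1},{"dx":-0.048,"dy":-0.02,"dz":-0.1,"rx":0,"ry":0.32,"rz":0,"gripper":1},{"dx":-0.072,"dy":-0.03,"dz":-0.15,"rx":0,"ry":0.48,"rz":0,"gripper":1},{"dx":-0.096,"dy":-0.04,"dz":-0.2,"rx":0,"ry":0.6,"rz":0,"gripper":1},{"dx":-0.12,"dy":-0.05,"dz":-0.25,"rx":0,"ry":0.7,"rz":0,"gripper":1},{"dx":-0.145,"dy":-0.056,"dz":-0.3,"rx":0,"ry":0.8,"rz":0,"gripper":1},{"dx":-0.19,"dy":-0.056,"dz":-0.335,"rx":0,"ry":0.9,"rz":0,"gripper":1},{"dx":-0.235,"dy":-0.056,"dz":-0.37,"rx":0,"ry":1.0,"rz":0,"gripper":1},{"dx":-0.28,"dy":-0.056,"dz":-0.4,"rx":0,"ry":1.08,"rz":0,"gripper":1},{"dx":-0.325,"dy":-0.056,"dz":-0.435,"rx":0,"ry":1.15,"rz":0,"gripper":1},{"dx":-0.37,"dy":-0.056,"dz":-0.464,"rx":0,"ry":1.2,"rz":0,"gripper":1},{"dx":-0.425,"dy":-0.056,"dz":-0.48,"rx":0,"ry":1.25,"rz":0,"gripper":1},{"dx":-0.48,"dy":-0.056,"dz":-0.496,"rx":0,"ry":1.3,"rz":0,"gripper":1},{"dx":-0.535,"dy":-0.056,"dz":-0.512,"rx":0,"ry":1.35,"rz":0,"gripper":1},{"dx":-0.59,"dy":-0.056,"dz":-0.528,"rx":0,"ry":1.4,"rz":0,"gripper":1},{"dx":-0.645,"dy":-0.056,"dz":-0.544,"rx":0,"ry":1.442,"rz":0,"gripper":1},{"dx":-0.696,"dy":-0.056,"dz":-0.558,"rx":0,"ry":1.442,"rz":0,"gripper":1},{"dx":-0.696,"dy":-0.056,"dz":-0.558,"rx":0,"ry":1.442,"rz":0,"gripper":1},{"dx":-0.696,"dy":-0.056,"dz":-0.558,"rx":0,"ry":1.442,"rz":0,"gripper":1},{"dx":-0.696,"dy":-0.056,"dz":-0.558,"rx":0,"ry":1.442,"rz":0,"gripper":1}]' 30
python3 - <<'E'
from h import *
to((.489,-.24,.25,-13.6)); snap('wrist','w2')
E
```

```text
time: 2.65
tool_pos: [0.4602, -0.3579, 0.2999]
tool_rot: [-1.57, -0.0, -0.235]
contact_force: [-0.6, -0.3, 0.0]
opening: 0.0917
t 2.65 pos [ 0.4602 -0.3579  0.2999] rot [-89.98  -0.   -13.49] F [-0.55 -0.27  0.01] open 0.0917
(0.489, -0.24, 0.25, -13.6) d [0.0004 0.0499 0.1214] r [-0.0004  0.0019  0.0001]
```

View pics/w2.png

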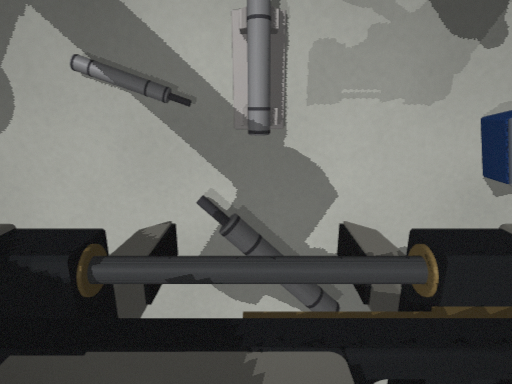

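Wrist view: the middle column is in its rest, axis near column 259, rear face at row 133, with the small one at (130,80) and the large one under the gripper. Fit its axis from depth.

Run:
```python
from h import *
im,d,c,T=load('w2'); P=cloud(d,c,T)
uu,vv=np.meshgrid(np.arange(512),np.arange(384))
m=(uu>230)&(uu<290)&(vv<140)&(P[...,2]>.045)&(P[...,2]<.075)
q=P[m]; r=cv2.minAreaRect(np.float32(q[:,:2])); print(len(q),r,q[:,2].max(),np.percentile(q[:,2],[50,90,99]))
# cylinder fit: slices
for v in range(5,140,8):
    row=m[v]; 
    if row.sum()>3:
        a=P[v][row]; i=np.argsort(a[:,2])[-5:]; print(v,np.where(row)[0][[0,-1]],a.mean(0).round(4),((a[0]+a[-1])/2)[:2].round(4),a[:,2].max().round(4))
crop('w2',200,0,320,150,4,'c3')
```

```text
3193 ((0.4892600476741791, -0.2485906183719635), (0.15063224732875824, 0.03345479443669319), 76.63653564453125) 0.06669619253746034 [0.06250439 0.06484067 0.06596254]
5 [247 270] [ 0.5045 -0.1825  0.0618] [ 0.5049 -0.1807] 0.0655
13 [247 270] [ 0.5026 -0.1902  0.0616] [ 0.503  -0.1884] 0.0646
21 [245 270] [ 0.4997 -0.1974  0.0603] [ 0.5001 -0.1952] 0.0654
29 [247 270] [ 0.4988 -0.2059  0.0615] [ 0.4992 -0.2041] 0.0658
37 [248 270] [ 0.4975 -0.2142  0.062 ] [ 0.4977 -0.2133] 0.0659
45 [248 270] [ 0.4955 -0.2223  0.0616] [ 0.4958 -0.2214] 0.0648
53 [248 270] [ 0.4936 -0.2306  0.0616] [ 0.4938 -0.2298] 0.0652
61 [248 270] [ 0.4915 -0.2389  0.0615] [ 0.4918 -0.2382] 0.065
69 [248 270] [ 0.4895 -0.2475  0.062 ] [ 0.4897 -0.2468] 0.0652
77 [248 270] [ 0.4875 -0.256   0.0616] [ 0.4877 -0.2554] 0.0651
85 [248 270] [ 0.4854 -0.2647  0.0614] [ 0.4856 -0.2642] 0.0659
93 [248 270] [ 0.4832 -0.2735  0.061 ] [ 0.4834 -0.2732] 0.0651
101 [248 270] [ 0.4811 -0.2826  0.0617] [ 0.4813 -0.2824] 0.0661
109 [247 271] [ 0.4789 -0.2916  0.0605] [ 0.479  -0.2918] 0.066
117 [247 269] [ 0.4761 -0.3007  0.0613] [ 0.4753 -0.3009] 0.0666
125 [247 270] [ 0.4739 -0.3101  0.0601] [ 0.4738 -0.311 ] 0.0652
133 [249 269] [ 0.4723 -0.3196  0.0627] [ 0.4722 -0.3201] 0.066
```

View pics/c3.png

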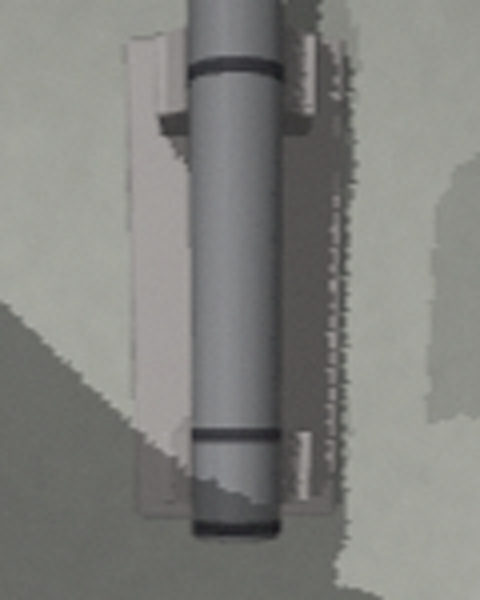

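Column axis: yaw 76.6°, middle ≈ (0.491, −0.239), top at 0.065 (expected 0.064). The size and height agree. Next I'll look at the cradle from behind with empty hands.

```bash
python3 -c "
from h import *
to((.5135,-.0705,.38,-13.5))"
```

```text
t 2.7 pos [ 0.4603 -0.358   0.3   ] rot [-8.999e+01 -2.000e-02 -1.348e+01] F [ 0.27 -0.3  -0.2 ] open 0.0918
(0.5135, -0.0705, 0.38, -13.5) d [-0.0153 -0.08    0.2919] r [-0.0001  0.0004  0.0003]
```

```bash
python3 -m creep '[{"dx":-0.003,"dy":-0.014,"dz":0.05,"rx":0,"ry":0,"rz":0,"gripper":1},{"dx":-0.006,"dy":-0.028,"dz":0.1,"rx":0,"ry":0,"rz":0,"gripper":1},{"dx":-0.008,"dy":-0.042,"dz":0.15,"rx":0,"ry":0,"rz":0,"gripper":1},{"dx":-0.011,"dy":-0.056,"dz":0.2,"rx":0,"ry":0,"rz":0,"gripper":1},{"dx":-0.013,"dy":-0.07,"dz":0.25,"rx":0,"ry":0,"rz":0,"gripper":1},{"dx":-0.015,"dy":-0.08,"dz":0.292,"rx":0,"ry":0,"rz":0,"gripper":1},{"dx":-0.015,"dy":-0.08,"dz":0.292,"rx":0,"ry":0,"rz":0,"gripper":1},{"dx":-0.015,"dy":-0.08,"dz":0.292,"rx":0,"ry":0,"rz":0,"gripper":1},{"dx":-0.015,"dy":-0.08,"dz":0.292,"rx":0,"ry":0,"rz":0,"gripper":1}]' 30
python3 - <<'E'
from h import *
to((.4912,-.239,.25,-13.4)); snap('wrist','w3')
cv2.imwrite('pics/c4.png',cv2.resize(cv2.imread('pics/w3.png')[0:260,130:390],None,fx=2.3,fy=2.3,interpolation=cv2.INTER_CUBIC))
E
```

```text
time: 3.82
tool_pos: [0.5136, -0.0726, 0.3794]
tool_rot: [-1.571, 0.001, -0.238]
contact_force: [-0.1, -1.5, -0.1]
opening: 0.0921
t 3.83 pos [ 0.5136 -0.0726  0.3794] rot [-9.001e+01  4.000e-02 -1.363e+01] F [-0.12 -1.53 -0.14] open 0.0921
(0.4912, -0.239, 0.25, -13.4) d [ 0.0176  0.1294 -0.167 ] r [ 0.0001 -0.0041 -0.0007]
```

View pics/c4.png

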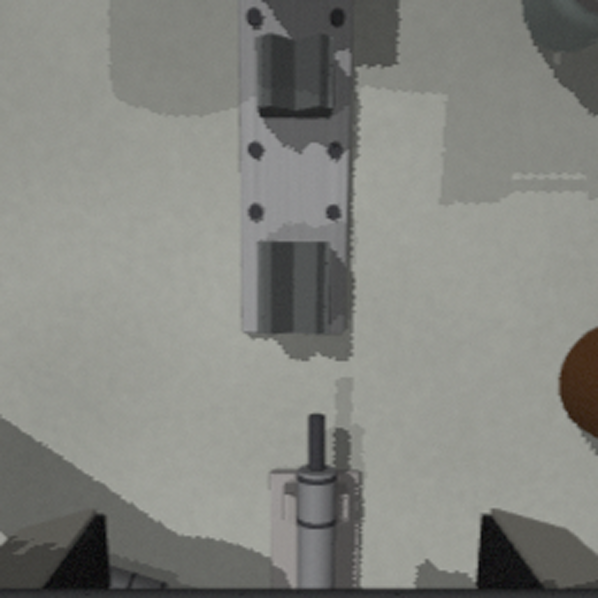

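The wrist view shows the cradle almost aligned with the image: rear V-block at crop (295,287), front V-block at (297,75), column nose tip at crop (316,415). Now measure the groove line.

Run:
```python
from h import *
im,d,c,T=load('w3'); P=cloud(d,c,T)
uu,vv=np.meshgrid(np.arange(512),np.arange(384))
f=lambda u,v:(130+u/2.3,v/2.3)
m=(uu>230)&(uu<290)&(vv<150)&(P[...,2]>.022)&(P[...,2]<.062)
for v in list(range(16,50,4))+list(range(106,144,4)):
    row=np.where(m[v])[0]
    if len(row)<5: continue
    a=P[v][row]
    print(v,row[[0,-1]],'ends',a[0].round(4),a[-1].round(4),'mid',((a[0]+a[-1])/2)[:2].round(4),'z',(a[:,2]*1000).round(0).astype(int)[::2])
b=(uu>225)&(uu<295)&(vv<150)&(P[...,2]>.006)&(P[...,2]<.02)
q=P[b]; r=cv2.minAreaRect(np.float32(q[:,:2])); print('base',r)
for v in range(4,144,10):
    row=np.where(b[v])[0]
    if len(row): print(v,P[v,row[0]].round(4),P[v,row[-1]].round(4),row[[0,-1]])
# column nose tip
for v in range(178,240,5):
    row=np.where((uu[v]>245)&(uu[v]<295)&(P[v,:,2]>.046)&(P[v,:,2]<.075))[0]
    if len(row): a=P[v][row]; print('col',v,row[[0,-1]],((a[0]+a[-1])/2).round(4))
```

```text
16 [242 275] ends [0.5389 0.1203 0.0487] [0.5838 0.1095 0.0484] mid [0.5614 0.1149] z [49 51 54 56 54 52 47 45 49 52 54 55 53 49]
20 [242 275] ends [0.5376 0.1154 0.0488] [0.5826 0.1044 0.0492] mid [0.5601 0.1099] z [49 50 53 55 52 50 49 44 43 43 48 49 52 56 54 51 49]
24 [242 275] ends [0.5364 0.1105 0.0488] [0.5816 0.0996 0.0485] mid [0.559  0.1051] z [49 50 53 55 54 50 46 45 40 43 46 49 52 55 56 51 52]
28 [242 275] ends [0.5351 0.1056 0.0487] [0.5806 0.0948 0.0476] mid [0.5578 0.1002] z [49 51 53 56 52 51 47 45 41 44 46 50 52 54 54 50 50]
32 [242 275] ends [0.5338 0.1004 0.0499] [0.5793 0.0895 0.0491] mid [0.5565 0.095 ] z [50 51 53 55 51 49 48 43 41 42 45 48 53 56 57 52 49]
36 [242 275] ends [0.5325 0.0955 0.0496] [0.5781 0.0845 0.049 ] mid [0.5553 0.09  ] z [50 53 52 56 53 52 47 45 42 45 48 51 52 55 53 49 49]
40 [242 275] ends [0.5312 0.0906 0.0493] [0.5769 0.0794 0.0495] mid [0.5541 0.085 ] z [49 51 53 54 53 48 47 45 43 43 45 47 52 56 56 52 49]
44 [242 274] ends [0.5299 0.0857 0.0482] [0.5744 0.0746 0.0498] mid [0.5522 0.0802] z [48 51 53 55 51 48 47 43 42 44 45 49 51 55 55 52 5
[... 2367 characters left out ...]
102] [ 0.5641 -0.0238  0.0122] [235 280]
124 [ 0.4882 -0.0219  0.0098] [ 0.5607 -0.0395  0.0121] [235 280]
134 [ 0.4859 -0.038   0.0131] [ 0.5555 -0.055   0.0122] [236 279]
col 183 [264 271] [ 0.5188 -0.1221  0.0529]
col 188 [264 271] [ 0.5169 -0.1305  0.0517]
col 193 [264 271] [ 0.5149 -0.1387  0.0518]
col 198 [264 271] [ 0.513  -0.147   0.0517]
col 203 [260 275] [ 0.5109 -0.1567  0.0474]
col 208 [260 276] [ 0.5101 -0.1626  0.0558]
col 213 [260 275] [ 0.5074 -0.1704  0.057 ]
col 218 [260 276] [ 0.5061 -0.181   0.0519]
col 223 [260 274] [ 0.5026 -0.1866  0.0587]
col 228 [260 275] [ 0.5015 -0.1954  0.0587]
col 233 [260 275] [ 0.4992 -0.2052  0.0561]
col 238 [260 275] [ 0.4973 -0.2135  0.0573]
```

Groove: yaw 75.85°, origin ≈ (0.546, 0.054), block spacing 58/81/38 mm against 60/80/40, tops ~55 mm. That gives a lay point of (0.5373, 0.0201). Nose tip gives a column middle of (0.4905, −0.2406), matching the earlier estimate. Next is the grasp.

```bash
python3 -c "
from h import *
to((.491,-.2397,.13,-13.4),(.491,-.2397,.048,-13.4))"
```

```text
t 3.88 pos [ 0.5136 -0.0727  0.3794] rot [-9.000e+01  4.000e-02 -1.365e+01] F [-0.04  0.61  0.02] open 0.0918
(0.491, -0.2397, 0.13, -13.4) d [ 0.0176  0.2494 -0.1676] r [ 0.     -0.0044 -0.0007]
(0.491, -0.2397, 0.048, -13.4) d [ 0.0177  0.3314 -0.1676] r [ 0.     -0.0044 -0.0007]
```

```bash
python3 -m creep '[{"dx":0.004,"dy":0.05,"dz":-0.034,"rx":0,"ry":-0.004,"rz":0,"gripper":1},{"dx":0.008,"dy":0.1,"dz":-0.068,"rx":0,"ry":-0.004,"rz":0,"gripper":1},{"dx":0.012,"dy":0.15,"dz":-0.1,"rx":0,"ry":-0.004,"rz":0,"gripper":1},{"dx":0.016,"dy":0.2,"dz":-0.134,"rx":0,"ry":-0.004,"rz":0,"gripper":1},{"dx":0.018,"dy":0.249,"dz":-0.168,"rx":0,"ry":-0.004,"rz":0,"gripper":1},{"dx":0.018,"dy":0.249,"dz":-0.168,"rx":0,"ry":-0.004,"rz":0,"gripper":1},{"dx":0.018,"dy":0.249,"dz":-0.168,"rx":0,"ry":-0.004,"rz":0,"gripper":1}]' 30; python3 -c "
from h import *
to((.491,-.2397,.048,-13.4))"
```

```text
time: 4.75
tool_pos: [0.4921, -0.2399, 0.1313]
tool_rot: [-1.571, -0.001, -0.234]
contact_force: [0.2, 0.4, -0.0]
opening: 0.0918
t 4.75 pos [ 0.4921 -0.2399  0.1313] rot [-8.999e+01 -4.000e-02 -1.343e+01] F [ 0.2   0.44 -0.02] open 0.0918
(0.491, -0.2397, 0.048, -13.4) d [-0.0012  0.0833 -0.0001] r [-0.0002 -0.0005  0.0007]
```

```bash
python3 -m creep '[{"dx":-0.001,"dy":0.04,"dz":0,"rx":0,"ry":0,"rz":0,"gripper":1},{"dx":-0.001,"dy":0.07,"dz":0,"rx":0,"ry":0,"rz":0,"gripper":1},{"dx":-0.001,"dy":0.083,"dz":0,"rx":0,"ry":0,"rz":0,"gripper":1},{"dx":-0.001,"dy":0.083,"dz":0,"rx":0,"ry":0,"rz":0,"gripper":1}]' 25; python3 -c "
from h import *
to((.491,-.2397,.048,-13.4))"
python3 -m creep '[{"dx":0,"dy":0,"dz":0,"rx":0,"ry":0,"rz":0,"gripper":0.2},{"dx":0,"dy":0,"dz":0,"rx":0,"ry":0,"rz":0,"gripper":0.2},{"dx":0,"dy":0,"dz":0,"rx":0,"ry":0,"rz":0,"gripper":0.2},{"dx":0,"dy":0,"dz":0,"rx":0,"ry":0,"rz":0,"gripper":0.2},{"dx":0,"dy":0,"dz":0,"rx":0,"ry":0,"rz":0,"gripper":0.2},{"dx":0,"dy":0,"dz":0,"rx":0,"ry":0,"rz":0,"gripper":0.2}]' 25; python3 -c "
from h import *
to((.491,-.2397,.048,-13.4))"
```

```text
time: 5.25
tool_pos: [0.4916, -0.239, 0.0484]
tool_rot: [-1.571, -0.001, -0.232]
contact_force: [0.1, -0.3, -0.6]
opening: 0.0915
t 5.25 pos [ 0.4916 -0.239   0.0484] rot [-9.001e+01 -5.000e-02 -1.331e+01] F [ 0.14 -0.34 -0.64] open 0.0915
(0.491, -0.2397, 0.048, -13.4) d [-0.0004  0.0004 -0.0008] r [0.0002 0.0016 0.0008]
time: 6.0
tool_pos: [0.4909, -0.2392, 0.0477]
tool_rot: [-1.571, 0.0, -0.233]
contact_force: [0.2, -0.2, 0.6]
opening: 0.0363
t 6.0 pos [ 0.4909 -0.2392  0.0477] rot [-89.99   0.   -13.35] F [ 0.23 -0.16  0.63] open 0.0363
(0.491, -0.2397, 0.048, -13.4) d [ 0.0002 -0.0003 -0.0005] r [-0.0002  0.0008 -0.    ]
```

```bash
python3 -m creep '[{"dx":0,"dy":0,"dz":0,"rx":0,"ry":0,"rz":0,"gripper":0.1},{"dx":0,"dy":0,"dz":0,"rx":0,"ry":0,"rz":0,"gripper":0.1},{"dx":0,"dy":0,"dz":0,"rx":0,"ry":0,"rz":0,"gripper":0.1},{"dx":0,"dy":0,"dz":0,"rx":0,"ry":0,"rz":0,"gripper":0.1}]' 30; python3 -m creep '[{"dx":0,"dy":-0.01,"dz":0,"rx":0,"ry":0,"rz":0,"gripper":0.1},{"dx":0,"dy":-0.03,"dz":0,"rx":0,"ry":0,"rz":0,"gripper":0.1},{"dx":0,"dy":-0.05,"dz":0,"rx":0,"ry":0,"rz":0,"gripper":0.1},{"dx":0,"dy":-0.07,"dz":0,"rx":0,"ry":0,"rz":0,"gripper":0.1},{"dx":0,"dy":-0.072,"dz":0,"rx":0,"ry":0,"rz":0,"gripper":0.1},{"dx":0,"dy":-0.072,"dz":0,"rx":0,"ry":0,"rz":0,"gripper":0.1}]' 30
python3 - <<'E'
from h import *
to((.5373,.0201,.12,-14.15),(.5373,.0201,.068,-14.15)); snap('wrist','w4'); snap('side','s4')
a=cv2.imread('pics/w4.png'); b=cv2.imread('pics/s4.png')[120:300,180:320]
cv2.imwrite('pics/c5.png',np.hstack([a[:,100:400],cv2.resize(b,(299,384))]))
E
```

```text
time: 6.5
tool_pos: [0.4906, -0.2391, 0.0476]
tool_rot: [-1.571, 0.001, -0.233]
contact_force: [-3.6, 0.2, 1.7]
opening: 0.027
time: 7.25
tool_pos: [0.4908, -0.239, 0.1193]
tool_rot: [-1.57, 0.0, -0.233]
contact_force: [1.1, -0.8, -3.5]
opening: 0.0271
t 7.25 pos [ 0.4908 -0.239   0.1193] rot [-8.998e+01  1.000e-02 -1.335e+01] F [ 1.14 -0.84 -3.45] open 0.0271
(0.5373, 0.0201, 0.12, -14.15) d [-0.0146 -0.0006  0.2628] r [-0.0003  0.014  -0.0002]
(0.5373, 0.0201, 0.068, -14.15) d [-0.0146  0.0514  0.2628] r [-0.0003  0.014  -0.0002]
```

View pics/c5.png

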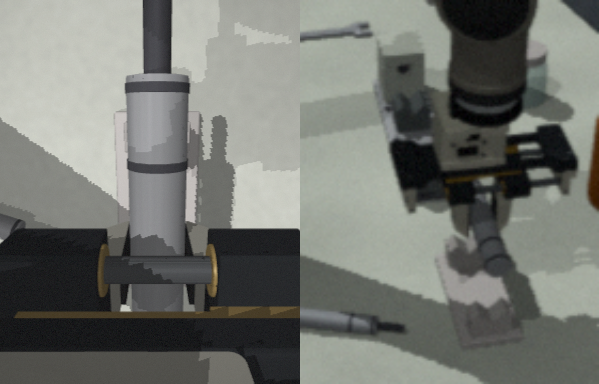

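The column is held and lifted (weight about 4 N), with the nose ahead in the wrist view. I'll check the in-hand tilt and position from depth.

Run:
```python
from h import *
im,d,c,T=load('w4'); P=cloud(d,c,T)
s=status.observe(); p=s['tool_pos']; Rt=R.from_euler('xyz',s['tool_rot'])
L=Rt.inv().apply((P-p).reshape(-1,3)).reshape(P.shape)
for v in list(range(0,75,10))+list(range(78,225,16)):
    row=np.where((np.abs(L[v,:,0])<.018)&(L[v,:,1]<.008)&(L[v,:,1]>-.04))[0]
    if len(row)>4:
        a=L[v][row]; print(v,row[[0,-1]],'x',((a[0,0]+a[-1,0])/2).round(4),'top y',np.percentile(a[:,1],5).round(4),'z',a[:,2].mean().round(4))
```

```text
0 [243 272] x 0.0009 top y -0.01 z 0.1129
10 [243 271] x 0.0007 top y -0.0099 z 0.1093
20 [243 271] x 0.0007 top y -0.0095 z 0.1058
30 [243 271] x 0.0007 top y -0.0096 z 0.1022
40 [244 271] x 0.0009 top y -0.0097 z 0.0985
50 [244 271] x 0.0009 top y -0.01 z 0.0948
60 [244 271] x 0.0009 top y -0.0101 z 0.091
70 [244 271] x 0.0009 top y -0.0098 z 0.0871
78 [226 288] x 0.0007 top y -0.0176 z 0.0834
94 [227 288] x 0.001 top y -0.0175 z 0.0774
110 [227 288] x 0.001 top y -0.0176 z 0.0711
126 [227 287] x 0.0004 top y -0.0182 z 0.0647
142 [228 287] x 0.0009 top y -0.0177 z 0.0581
158 [228 287] x 0.001 top y -0.0176 z 0.0513
174 [229 286] x 0.0009 top y -0.0178 z 0.0444
190 [229 286] x 0.001 top y -0.0181 z 0.0372
206 [230 285] x 0.0009 top y -0.0177 z 0.0297
222 [230 285] x 0.0008 top y -0.018 z 0.0221
```

```bash
python3 -m creep '[{"dx":-0.001,"dy":0,"dz":0.02,"rx":0,"ry":0,"rz":0,"gripper":0.1},{"dx":-0.004,"dy":0,"dz":0.06,"rx":0,"ry":0.004,"rz":0,"gripper":0.1},{"dx":-0.006,"dy":0,"dz":0.1,"rx":0,"ry":0.007,"rz":0,"gripper":0.1},{"dx":-0.008,"dy":0,"dz":0.14,"rx":0,"ry":0.01,"rz":0,"gripper":0.1},{"dx":-0.011,"dy":0,"dz":0.18,"rx":0,"ry":0.014,"rz":0,"gripper":0.1},{"dx":-0.013,"dy":0,"dz":0.22,"rx":0,"ry":0.014,"rz":0,"gripper":0.1},{"dx":-0.0155,"dy":0.015,"dz":0.25,"rx":0,"ry":0.014,"rz":0,"gripper":0.1},{"dx":-0.0155,"dy":0.03,"dz":0.263,"rx":0,"ry":0.014,"rz":0,"gripper":0.1},{"dx":-0.0155,"dy":0.03,"dz":0.263,"rx":0,"ry":0.014,"rz":0,"gripper":0.1},{"dx":-0.0155,"dy":0.03,"dz":0.263,"rx":0,"ry":0.014,"rz":0,"gripper":0.1},{"dx":-0.0155,"dy":0.03,"dz":0.263,"rx":0,"ry":0.014,"rz":0,"gripper":0.1}]' 30
python3 - <<'E'
from h import *
to((.5365,.0203,.062,-14.15)); snap('wrist','w5'); snap('side','s5')
a=cv2.imread('pics/w5.png'); b=cv2.imread('pics/s5.png')[120:300,180:320]
cv2.imwrite('pics/c6.png',np.hstack([a[:,100:400],cv2.resize(b,(299,384))]))
E
```

```text
time: 8.72
tool_pos: [0.5369, 0.0193, 0.0902]
tool_rot: [-1.571, -0.001, -0.248]
contact_force: [0.1, -0.1, -2.7]
opening: 0.0271
t 8.72 pos [0.5369 0.0193 0.0902] rot [-9.000e+01 -5.000e-02 -1.423e+01] F [ 0.12 -0.11 -2.67] open 0.0271
(0.5365, 0.0203, 0.062, -14.15) d [-0.0007  0.0282  0.0009] r [-0.0001 -0.0014  0.0009]
```

View pics/c6.png

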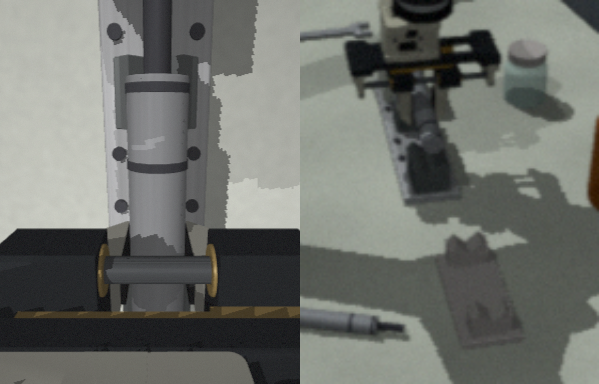

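The column is centred over the front V-block (block edges 115–198, rod 126–188, both centred near 157). Lowering.

```bash
python3 -m creep '[{"dx":-0.0005,"dy":0.012,"dz":0.001,"rx":0,"ry":0,"rz":0,"gripper":0.1},{"dx":-0.0005,"dy":0.022,"dz":0.001,"rx":0,"ry":0,"rz":0,"gripper":0.1},{"dx":-0.0005,"dy":0.028,"dz":0.001,"rx":0,"ry":0,"rz":0,"gripper":0.1},{"dx":-0.0005,"dy":0.0295,"dz":0.001,"rx":0,"ry":0,"rz":0,"gripper":0.1},{"dx":-0.0005,"dy":0.0305,"dz":0.001,"rx":0,"ry":0,"rz":0,"gripper":0.1},{"dx":-0.0005,"dy":0.0305,"dz":0.001,"rx":0,"ry":0,"rz":0,"gripper":0.1}]' 30; python3 -c "
from h import *
to((.5365,.0203,.058,-14.15))"
```

```text
time: 9.57
tool_pos: [0.5365, 0.0214, 0.0594]
tool_rot: [-1.571, -0.0, -0.247]
contact_force: [-0.1, 0.0, -4.2]
opening: 0.027
t 9.57 pos [0.5365 0.0214 0.0594] rot [-8.999e+01 -2.000e-02 -1.415e+01] F [-0.05  0.01 -4.17] open 0.027
(0.5365, 0.0203, 0.058, -14.15) d [ 0.0002  0.0014 -0.0011] r [-0.0001  0.      0.0004]
```

```bash
python3 -m creep '[{"dx":0,"dy":0.001,"dz":0,"rx":0,"ry":0,"rz":0,"gripper":0.1},{"dx":0,"dy":0.0015,"dz":0,"rx":0,"ry":0,"rz":0,"gripper":0.1},{"dx":0,"dy":0.0015,"dz":0,"rx":0,"ry":0,"rz":0,"gripper":0.1}]' 30; python3 -c "
from h import *
to((.5365,.0203,.058,-14.15))"
```

```text
time: 9.95
tool_pos: [0.5366, 0.0214, 0.0579]
tool_rot: [-1.571, -0.001, -0.247]
contact_force: [-0.1, -0.4, -2.6]
opening: 0.0273
t 9.95 pos [0.5366 0.0214 0.0579] rot [-8.999e+01 -3.000e-02 -1.415e+01] F [-0.14 -0.4  -2.6 ] open 0.0273
(0.5365, 0.0203, 0.058, -14.15) d [ 0.0002 -0.0001 -0.0011] r [-0.0002  0.      0.0006]
```

Nearly touching (expected contact at TCP z ≈ 0.0575). A little lower.

```bash
python3 -m creep '[{"dx":0,"dy":0.0005,"dz":0,"rx":0,"ry":0,"rz":0,"gripper":0.1},{"dx":0,"dy":0.001,"dz":0,"rx":0,"ry":0,"rz":0,"gripper":0.1},{"dx":0,"dy":0.001,"dz":0,"rx":0,"ry":0,"rz":0,"gripper":0.1}]' 30; python3 -c "
from h import *
to((.5365,.0203,.058,-14.15))"
```

```text
time: 10.32
tool_pos: [0.5368, 0.0213, 0.0576]
tool_rot: [-1.571, -0.001, -0.247]
contact_force: [-1.7, -0.8, 4.9]
opening: 0.0274
t 10.32 pos [0.5368 0.0213 0.0576] rot [-8.999e+01 -8.000e-02 -1.415e+01] F [-1.65 -0.77  4.9 ] open 0.0274
(0.5365, 0.0203, 0.058, -14.15) d [-0.     -0.0004 -0.001 ] r [-0.0002  0.      0.0013]
```

Seated: the force went from −4 N (carrying) to +5 N (supported). Release gently, rise, and look.

```bash
python3 -m creep '[{"dx":0,"dy":-0.0003,"dz":0,"rx":0,"ry":0,"rz":0,"gripper":0.6},{"dx":0,"dy":-0.0003,"dz":0,"rx":0,"ry":0,"rz":0,"gripper":0.6},{"dx":0,"dy":-0.0003,"dz":0,"rx":0,"ry":0,"rz":0,"gripper":0.6},{"dx":0,"dy":-0.0003,"dz":0,"rx":0,"ry":0,"rz":0,"gripper":0.6},{"dx":0,"dy":-0.01,"dz":0,"rx":0,"ry":0,"rz":0,"gripper":0.6},{"dx":0,"dy":-0.03,"dz":0,"rx":0,"ry":0,"rz":0,"gripper":0.6},{"dx":0,"dy":-0.055,"dz":-0.02,"rx":0,"ry":0,"rz":0,"gripper":0.6},{"dx":0,"dy":-0.065,"dz":-0.06,"rx":0,"ry":0,"rz":0,"gripper":0},{"dx":0,"dy":-0.065,"dz":-0.1,"rx":0,"ry":0,"rz":0,"gripper":0},{"dx":0,"dy":-0.065,"dz":-0.13,"rx":0,"ry":0,"rz":0,"gripper":0},{"dx":0,"dy":-0.065,"dz":-0.13,"rx":0,"ry":0,"rz":0,"gripper":0},{"dx":0,"dy":-0.065,"dz":-0.13,"rx":0,"ry":0,"rz":0,"gripper":0}]' 30
python3 - <<'E'
from h import *
to(); snap('wrist','w6'); snap('side','s6')
im,d,c,T=load('w6'); P=cloud(d,c,T)
s=status.observe(); p=s['tool_pos']; Rt=R.from_euler('xyz',s['tool_rot'])
L=Rt.inv().apply((P-p).reshape(-1,3)).reshape(P.shape)
for v in range(0,250,8):
    row=np.where((np.abs(L[v,:,0])<.018)&(P[v,:,2]<.08)&(P[v,:,2]>.062))[0]
    if len(row)>4:
        a=L[v][row]; w=P[v][row]; print(v,row[[0,-1]],'x',((a[0,0]+a[-1,0])/2).round(4),'top',np.percentile(w[:,2],95).round(4),'z',a[:,2].mean().round(4),'mid',((w[0]+w[-1])/2)[:2].round(4))
a=cv2.imread('pics/w6.png'); b=cv2.imread('pics/s6.png')[120:300,180:320]
cv2.imwrite('pics/c7.png',np.hstack([a[:,100:400],cv2.resize(b,(299,384))]))
E
```

```text
time: 11.82
tool_pos: [0.5048, -0.1042, 0.1221]
tool_rot: [-1.57, -0.0, -0.247]
contact_force: [0.5, -0.7, 0.2]
opening: 0.0097
t 11.82 pos [ 0.5048 -0.1042  0.1221] rot [-8.998e+01 -2.000e-02 -1.417e+01] F [ 0.52 -0.66  0.22] open 0.0097
0 [236 280] x 0.0013 top 0.0745 z 0.1295 mid [0.538  0.0233]
8 [236 280] x 0.0013 top 0.0753 z 0.1255 mid [0.5369 0.0191]
16 [236 280] x 0.0013 top 0.0754 z 0.1214 mid [0.536  0.0152]
24 [236 280] x 0.0013 top 0.0751 z 0.1174 mid [0.535  0.0113]
32 [236 280] x 0.0012 top 0.0747 z 0.1132 mid [0.5339 0.0071]
40 [236 280] x 0.0013 top 0.0752 z 0.109 mid [0.533 0.003]
48 [236 280] x 0.0013 top 0.0749 z 0.1048 mid [ 0.5319 -0.001 ]
56 [236 279] x 0.0008 top 0.0751 z 0.1005 mid [ 0.5303 -0.0054]
64 [237 279] x 0.0012 top 0.0756 z 0.0961 mid [ 0.5295 -0.0102]
72 [237 279] x 0.0012 top 0.0753 z 0.0916 mid [ 0.5284 -0.0144]
80 [237 279] x 0.0012 top 0.0754 z 0.0872 mid [ 0.5273 -0.019 ]
88 [237 279] x 0.0012 top 0.0753 z 0.0826 mid [ 0.5262 -0.0236]
96 [237 279] x 0.0012 top 0.0751 z 0.078 mid [ 0.525  -0.0282]
104 [237 278] x 0.0007 top 0.0752 z 0.0733 mid [ 0.5234 -0.0327]
112 [238 278] x 0.0012 top 0.0753 z 0.0686 mid [ 0.5226 -0.0376]
120 [238 278] x 0.0012 top 0.0749 z 0.0638 mid [ 0.5214 -0.0424]
128 [238 278] x 0.0012 top 0.0746 z 0.0589 mid [ 0.5202 -0.0473]
136 [238 278] x 0.0011 top 0.0748 z 0.0539 mid [ 0.5189 -0.0522]
144 [237 279] x 0.0011 top 0.0754 z 0.049 mid [ 0.5176 -0.0574]
```

View pics/c7.png

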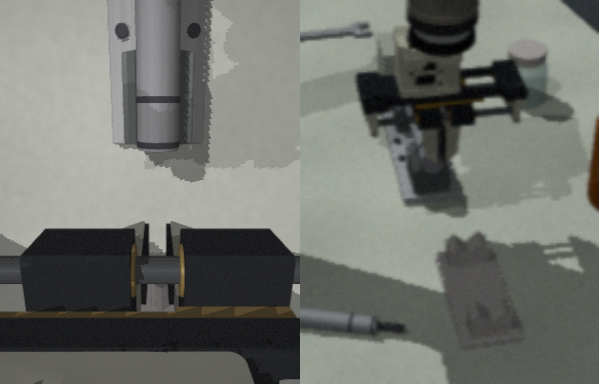

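The column lies level in the groove (top 0.074–0.075), rear face 45 mm ahead of the TCP. I'll push on the rear face with closed fingers, tips just above the V-block tops.

```bash
python3 -m creep '[{"dx":0,"dy":0.02,"dz":0,"rx":0,"ry":0,"rz":0,"gripper":0},{"dx":0,"dy":0.04,"dz":0,"rx":0,"ry":0,"rz":0,"gripper":0},{"dx":0,"dy":0.0465,"dz":0.01,"rx":0,"ry":0,"rz":0,"gripper":0},{"dx":0,"dy":0.0465,"dz":0.02,"rx":0,"ry":0,"rz":0,"gripper":0},{"dx":0,"dy":0.0465,"dz":0.027,"rx":0,"ry":0,"rz":0,"gripper":0},{"dx":0,"dy":0.0465,"dz":0.03,"rx":0,"ry":0,"rz":0,"gripper":0},{"dx":0,"dy":0.0465,"dz":0.03,"rx":0,"ry":0,"rz":0,"gripper":0},{"dx":0,"dy":0.0465,"dz":0.03,"rx":0,"ry":0,"rz":0,"gripper":0}]' 30
cat > g.py <<'E'
from h import *
O=np.array([.546,.054]); a=np.radians(75.85); e=np.array([np.cos(a),np.sin(a)])
s=status.observe(); F=[s['contact_force']]
print('t %.2f'%s['time'],'cradle x of TCP mm',round(float((s['tool_pos'][:2]-O)@e*1000),2),'z',s['tool_pos'][2].round(4),'F along',round(float(F[0][:2]@e),2),'F',F[0].round(2),'open',round(s['opening'],4))
E
python3 g.py
```

```text
time: 12.92
tool_pos: [0.512, -0.0758, 0.0754]
tool_rot: [-1.571, -0.0, -0.247]
contact_force: [0.1, -0.0, 1.0]
opening: 0.0008
t 12.93 cradle x of TCP mm -134.16 z 0.0754 F along -0.03 F [ 0.07 -0.05  1.04] open 0.0008
```

```bash
python3 -m creep '[{"dx":0,"dy":0,"dz":0.001,"rx":0,"ry":0,"rz":0,"gripper":0},{"dx":0,"dy":0,"dz":0.002,"rx":0,"ry":0,"rz":0,"gripper":0},{"dx":0,"dy":0,"dz":0.003,"rx":0,"ry":0,"rz":0,"gripper":0},{"dx":0,"dy":0,"dz":0.004,"rx":0,"ry":0,"rz":0,"gripper":0},{"dx":0,"dy":0,"dz":0.005,"rx":0,"ry":0,"rz":0,"gripper":0},{"dx":0,"dy":0,"dz":0.006,"rx":0,"ry":0,"rz":0,"gripper":0},{"dx":0,"dy":0,"dz":0.007,"rx":0,"ry":0,"rz":0,"gripper":0},{"dx":0,"dy":0,"dz":0.008,"rx":0,"ry":0,"rz":0,"gripper":0},{"dx":0,"dy":0,"dz":0.009,"rx":0,"ry":0,"rz":0,"gripper":0},{"dx":0,"dy":0,"dz":0.01,"rx":0,"ry":0,"rz":0,"gripper":0}]'; python3 g.py
```

```text
time: 14.18
tool_pos: [0.5144, -0.0658, 0.0752]
tool_rot: [-1.571, -0.0, -0.247]
contact_force: [-1.1, -2.2, -0.1]
opening: 0.0003
t 14.18 cradle x of TCP mm -123.92 z 0.0752 F along -2.42 F [-1.05 -2.23 -0.11] open 0.0003
```

```bash
python3 -m creep '[{"dx":0,"dy":0,"dz":0.0015,"rx":0,"ry":0,"rz":0,"gripper":0},{"dx":0,"dy":0,"dz":0.003,"rx":0,"ry":0,"rz":0,"gripper":0},{"dx":0,"dy":0,"dz":0.0045,"rx":0,"ry":0,"rz":0,"gripper":0},{"dx":0,"dy":0,"dz":0.006,"rx":0,"ry":0,"rz":0,"gripper":0},{"dx":0,"dy":0,"dz":0.0075,"rx":0,"ry":0,"rz":0,"gripper":0},{"dx":0,"dy":0,"dz":0.009,"rx":0,"ry":0,"rz":0,"gripper":0},{"dx":0,"dy":0,"dz":0.0105,"rx":0,"ry":0,"rz":0,"gripper":0},{"dx":0,"dy":0,"dz":0.012,"rx":0,"ry":0,"rz":0,"gripper":0}]'; python3 g.py
python3 - <<'E'
from h import *
snap('wrist','w7'); snap('side','s7')
a=cv2.imread('pics/w7.png'); b=cv2.imread('pics/s7.png')[120:300,180:320]
cv2.imwrite('pics/c8.png',np.hstack([a[:,100:400],cv2.resize(b,(299,384))]))
E
```

```text
time: 15.18
tool_pos: [0.5173, -0.0542, 0.0752]
tool_rot: [-1.571, -0.0, -0.247]
contact_force: [-0.8, -2.7, 0.0]
opening: 0.0001
t 15.18 cradle x of TCP mm -111.91 z 0.0752 F along -2.79 F [-0.78 -2.68  0.02] open 0.0001
```

View pics/c8.png

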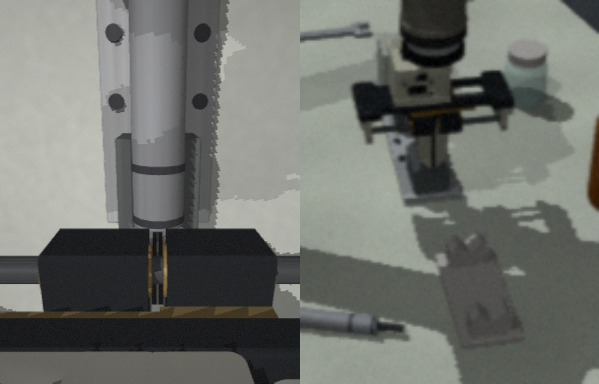

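```bash
python3 -m creep '[{"dx":0,"dy":0,"dz":0.001,"rx":0,"ry":0,"rz":0,"gripper":0},{"dx":0,"dy":0,"dz":0.002,"rx":0,"ry":0,"rz":0,"gripper":0}]'; python3 g.py
```

```text
time: 15.52
tool_pos: [0.5177, -0.0523, 0.0752]
tool_rot: [-1.571, 0.0, -0.247]
contact_force: [-1.5, -3.1, 0.1]
opening: 0.0003
t 15.53 cradle x of TCP mm -109.99 z 0.0752 F along -3.38 F [-1.5  -3.11  0.15] open 0.0003
```

```bash
python3 -m creep '[{"dx":0,"dy":0,"dz":0.001,"rx":0,"ry":0,"rz":0,"gripper":0},{"dx":0,"dy":0,"dz":0.002,"rx":0,"ry":0,"rz":0,"gripper":0}]'; python3 g.py
```

```text
time: 15.78
tool_pos: [0.5183, -0.0503, 0.0752]
tool_rot: [-1.571, 0.0, -0.247]
contact_force: [-0.9, -1.8, -0.7]
opening: 0.0005
t 15.78 cradle x of TCP mm -107.93 z 0.0752 F along -1.93 F [-0.86 -1.77 -0.73] open 0.0005
```

```bash
python3 -m creep '[{"dx":0,"dy":0,"dz":0.001,"rx":0,"ry":0,"rz":0,"gripper":0},{"dx":0,"dy":0,"dz":0.002,"rx":0,"ry":0,"rz":0,"gripper":0}]'; python3 g.py
```

```text
time: 16.02
tool_pos: [0.5188, -0.0484, 0.0752]
tool_rot: [-1.571, -0.0, -0.247]
contact_force: [-0.3, -2.3, 1.2]
opening: 0.0005
t 16.02 cradle x of TCP mm -105.92 z 0.0752 F along -2.34 F [-0.29 -2.34  1.2 ] open 0.0005
```

```bash
python3 -m creep '[{"dx":0,"dy":0,"dz":0.001,"rx":0,"ry":0,"rz":0,"gripper":0},{"dx":0,"dy":0,"dz":0.002,"rx":0,"ry":0,"rz":0,"gripper":0}]'; python3 g.py
```

```text
time: 16.27
tool_pos: [0.5191, -0.0472, 0.0752]
tool_rot: [-1.572, 0.0, -0.247]
contact_force: [-2.8, -8.5, 0.3]
opening: 0.0003
t 16.27 cradle x of TCP mm -104.72 z 0.0752 F along -8.92 F [-2.79 -8.5   0.3 ] open 0.0003
```

Contact with the stop (force jumps to 8.9 N). Hold and let it settle.

```bash
python3 -m creep '[{"dx":0,"dy":0,"dz":0,"rx":0,"ry":0,"rz":0,"gripper":0},{"dx":0,"dy":0,"dz":0,"rx":0,"ry":0,"rz":0,"gripper":0}]'; python3 g.py
```

```text
time: 16.52
tool_pos: [0.5191, -0.0472, 0.0752]
tool_rot: [-1.572, 0.0, -0.247]
contact_force: [-1.1, -6.3, 0.9]
opening: 0.0006
t 16.52 cradle x of TCP mm -104.7 z 0.0752 F along -6.37 F [-1.11 -6.29  0.92] open 0.0006
```

```bash
python3 -m creep '[{"dx":0,"dy":0,"dz":0.0005,"rx":0,"ry":0,"rz":0,"gripper":0},{"dx":0,"dy":0,"dz":0.001,"rx":0,"ry":0,"rz":0,"gripper":0},{"dx":0,"dy":0,"dz":0.001,"rx":0,"ry":0,"rz":0,"gripper":0},{"dx":0,"dy":0,"dz":0.001,"rx":0,"ry":0,"rz":0,"gripper":0}]'; python3 g.py
```

```text
time: 17.02
tool_pos: [0.5192, -0.0468, 0.0752]
tool_rot: [-1.573, 0.0, -0.247]
contact_force: [-3.6, -9.7, 0.6]
opening: 0.0001
t 17.02 cradle x of TCP mm -104.3 z 0.0752 F along -10.27 F [-3.65 -9.68  0.63] open 0.0001
```

```bash
python3 -m creep '[{"dx":0,"dy":0,"dz":0.0003,"rx":0,"ry":0,"rz":0,"gripper":0},{"dx":0,"dy":0,"dz":0.0006,"rx":0,"ry":0,"rz":0,"gripper":0},{"dx":0,"dy":0,"dz":0.0006,"rx":0,"ry":0,"rz":0,"gripper":0},{"dx":0,"dy":0,"dz":0.0006,"rx":0,"ry":0,"rz":0,"gripper":0}]'; python3 g.py
```

```text
time: 17.52
tool_pos: [0.5193, -0.0465, 0.0752]
tool_rot: [-1.573, 0.0, -0.247]
contact_force: [-3.7, -10.6, -0.3]
opening: 0.0003
t 17.52 cradle x of TCP mm -104.03 z 0.0752 F along -11.16 F [ -3.74 -10.56  -0.28] open 0.0003
```

```bash
python3 -m creep '[{"dx":0,"dy":0,"dz":0.0003,"rx":0,"ry":0,"rz":0,"gripper":0},{"dx":0,"dy":0,"dz":0.0005,"rx":0,"ry":0,"rz":0,"gripper":0},{"dx":0,"dy":0,"dz":0.0005,"rx":0,"ry":0,"rz":0,"gripper":0},{"dx":0,"dy":0,"dz":0.0005,"rx":0,"ry":0,"rz":0,"gripper":0}]'; python3 g.py;  python3 -m creep '[{"dx":0,"dy":0,"dz":0,"rx":0,"ry":0,"rz":0,"gripper":0}]'; python3 g.py
```

```text
time: 18.02
tool_pos: [0.5193, -0.0463, 0.0752]
tool_rot: [-1.574, 0.0, -0.247]
contact_force: [-4.0, -12.2, 0.0]
opening: 0.0008
t 18.02 cradle x of TCP mm -103.78 z 0.0752 F along -12.79 F [ -4.02 -12.17   0.03] open 0.0008
time: 18.15
tool_pos: [0.5193, -0.0463, 0.0752]
tool_rot: [-1.574, 0.0, -0.247]
contact_force: [-4.1, -11.9, 0.5]
opening: 0.0004
t 18.15 cradle x of TCP mm -103.8 z 0.0752 F along -12.57 F [ -4.15 -11.92   0.49] open 0.0004
```

Pushing steadily with about 12.6 N. Now back off gently, rise clear and look.

```bash
python3 -m creep '[{"dx":0,"dy":0,"dz":-0.001,"rx":0,"ry":0,"rz":0,"gripper":0},{"dx":0,"dy":0,"dz":-0.002,"rx":0,"ry":0,"rz":0,"gripper":0},{"dx":0,"dy":0,"dz":-0.003,"rx":0,"ry":0,"rz":0,"gripper":0},{"dx":0,"dy":0,"dz":-0.005,"rx":0,"ry":0,"rz":0,"gripper":0},{"dx":0,"dy":0,"dz":-0.01,"rx":0,"ry":0,"rz":0,"gripper":0},{"dx":0,"dy":0,"dz":-0.025,"rx":0,"ry":0,"rz":0,"gripper":0},{"dx":0,"dy":-0.03,"dz":-0.05,"rx":0,"ry":0,"rz":0,"gripper":0},{"dx":0,"dy":-0.08,"dz":-0.06,"rx":0,"ry":0,"rz":0,"gripper":0},{"dx":0,"dy":-0.12,"dz":-0.06,"rx":0,"ry":0,"rz":0,"gripper":0},{"dx":0,"dy":-0.12,"dz":-0.06,"rx":0,"ry":0,"rz":0,"gripper":0},{"dx":0,"dy":-0.12,"dz":-0.06,"rx":0,"ry":0,"rz":0,"gripper":0}]'
python3 - <<'E'
from h import *
to(); snap('wrist','w8'); snap('side','s8'); snap('top','t8')
a=cv2.imread('pics/w8.png'); b=cv2.imread('pics/s8.png')[120:300,180:320]
cv2.imwrite('pics/c9.png',np.hstack([a[:,100:400],cv2.resize(b,(299,384))]))
im,d,c,T=load('w8'); P=cloud(d,c,T)
O=np.array([.546,.054]); an=np.radians(75.85); e=np.array([np.cos(an),np.sin(an)]); n=np.array([e[1],-e[0]])
A=(P[...,:2]-O)@e; B=(P[...,:2]-O)@n
m=(abs(B)<.016)&(P[...,2]>.064)&(P[...,2]<.08)&(A<.1)
print('rod x range',np.percentile(A[m],[0,.2,99.8,100]).round(4),'top',np.percentile(P[...,2][m],98))
for v in range(0,220,12):
    r=np.where(m[v])[0]
    if len(r)>4: print(v,A[v][r].mean().round(4),((B[v][r[0]]+B[v][r[-1]])/2).round(4),np.percentile(P[v][r][:,2],95).round(4))
E
```

```text
time: 19.52
tool_pos: [0.5045, -0.103, 0.1945]
tool_rot: [-1.571, 0.001, -0.247]
contact_force: [0.7, -0.2, -0.4]
opening: 0.0002
t 19.52 pos [ 0.5045 -0.103   0.1945] rot [-8.999e+01  6.000e-02 -1.418e+01] F [ 0.74 -0.15 -0.44] open 0.0002
rod x range [-0.094  -0.0939 -0.0099 -0.0085] top 0.07557954899884402
0 -0.0109 -0.0004 0.0747
12 -0.0191 0.0001 0.0754
24 -0.0276 0.0001 0.0751
36 -0.0362 -0.0004 0.0753
48 -0.0449 -0.0003 0.075
60 -0.0538 0.0 0.0744
72 -0.063 0.0 0.0757
84 -0.0723 0.0001 0.0748
96 -0.0818 0.0001 0.0751
108 -0.0915 -0.0004 0.0754
```

View pics/c9.png

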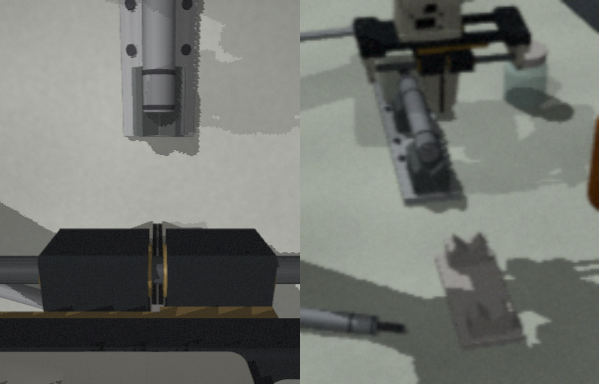

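View pics/t8.png

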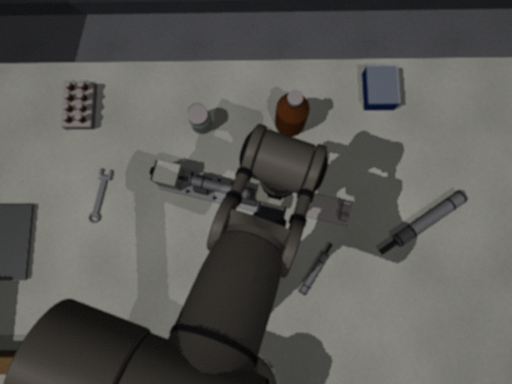

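The rod lies level and on the groove axis (offset under 0.5 mm). Its rear face is at about −94 mm, so the nose tip is about 10 mm past the mouth, which matches the stop felt there. Wrench (102,195), jar (199,117) and bottle (292,113) are where they were. The gripper is clear.

```bash
python3 -c "
from h import *
to(); robot.hand_in()"
```

```text
t 19.68 pos [ 0.5044 -0.1025  0.1938] rot [-89.98   0.16 -14.15] F [-0.46 -0.15 -0.61] open 0.0001
the job is handed in; nothing more can be done
```

The column is lying in the groove with its nose in the housing, pushed onto the spring stop and let go. I handed the job in at 19.7 s.

**What I did:** I took the middle-sized column from its rest and laid it in the V-groove, nose towards the housing. I let go, then slid it in slowly with closed fingers on its rear face. The stop came up about 10 mm behind the mouth. I raised the push to a steady 12.6 N at the wrist. About 2.5 N of that was groove friction, so the stop itself felt roughly 10 N. Then I backed off gently and lifted clear.

**Last checks:**
- **Column position:** It is level and within 0.5 mm of the groove axis. Its rear face is at about −94 mm in the cradle's frame, which fits where the stop was felt.
- **Bystanders:** The wrench, jar and bottle are in the same place in the top image as at the start.
- **Robot:** The gripper is clear of everything, with wrist force near zero.

**Not directly checked:** I did not touch the column again after letting go. That it still bears on the stop is inferred from its position and the measured forces.

One early move command was refused for its format, and nothing moved. No check failed; the wrist camera read about 1 mm off sideways, so I corrected for that when laying the column.

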